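# Sort the heel blocks, then hold the curing box lid for the cobbler

### The job

The cobbler is about to load the passed heel into the grey curing box: of the two black heel blocks, lay the one with the round metal tag flat, tag up, in the square wooden tray (passed), and the one with the long strip tag flat, tag up, in the round steel pan (rejected), and let go of both. Then lift the box's lid by the bar at its front until it is open 45 degrees, within about 5 degrees, and finish while holding it there, steady and not let go, since it springs shut by itself. Leave the box, the nests and everything else on the bench where they are.

Things in the scene. Friction and masses are not known exactly. Their poses are not given: they have to be found in the camera images.
- heel_round: Hard black rubber heel block, D-shaped from above (flat edge towards its -x, round edge towards +x), 58 mm long in x from x = -29 to +29, 52 mm wide in y, 30 mm tall, 0.12 kg; grip it across its 52 mm width. Origin at the centre of its underside, z up. On its top, centred and 2 mm thick, a plain metal tag: a ROUND DISC, 24 mm in diameter. This block has passed.
- heel_strip: Hard black rubber heel block, D-shaped from above (flat edge towards its -x, round edge towards +x), 58 mm long in x from x = -29 to +29, 52 mm wide in y, 30 mm tall, 0.12 kg; grip it across its 52 mm width. Origin at the centre of its underside, z up. On its top, centred and 2 mm thick, a plain metal tag: a LONG STRIP, 46 x 9 mm along x. This block is rejected.
- pass_tray: Square light-wood tray, fixed to the bench, 106 x 106 mm outside, 100 x 100 mm inside, walls 15 mm tall and 3 mm thick, floor 3 mm thick. Origin at the centre of its underside, on the bench.
- reject_pan: Round shallow steel pan, fixed to the bench, 126 mm outside and 120 mm inside diameter, 15 mm tall, floor 3 mm thick. Origin at the centre of its underside, on the bench.
- curing_box: Grey metal box, fixed to the bench, 180 mm deep (x), 220 mm wide (y), 100 mm tall, closed by a 12 mm thick lid hinged along its far (+x) top edge. Origin at the centre of its underside; -x is its front, towards the robot, where the lid's bar stands out.
- lid_bar (a point): Centre of the lid's round steel front bar: 12 mm thick, 120 mm long along the box's y, its axis 45 mm in front of the lid's edge and 106 mm above the bench when shut; moves with the lid. Open below and behind between its two 12 mm arms, which are 54 mm either side of this point. The bar can turn in fingers pinching it front and back, so the tool may stay pointing down.
- lid_hinge (a point): Point on the lid's hinge axis, mid-width, 90 mm behind the box's centre and 106 mm above the bench. The axis runs along the box's y; the bar's axis is 225 mm from it.
- lid (a joint): Lid angle, rad: 0 shut, grows as the bar rises and swings back over the box; 0.785 is 45 degrees open; stop at 1.4. Lid about 0.35 kg, and a spring pulls it shut too (0.1 N m shut, plus 0.2 N m per rad), so it closes from any angle when let go; 2 to 4 N at the bar lift it.
- spool: Bystander, leave alone: wooden thread spool, 40 mm diameter, 44 mm tall, standing among the heel blocks and nests.
- hammer: Bystander, leave alone: hammer lying near the robot in front of the curing box.
- nail_tin: Bystander, leave alone: closed nail tin, 64 mm diameter, 50 mm tall.
- glue_can: Bystander, leave alone: closed can, 76 mm diameter, 95 mm tall.
- brush: Bystander, leave alone: wooden-handled brush lying flat.
There are look-alikes about, which are no part of the job. What is shaped like the heel_strip but green or pink is not meant.

How it is judged:
On the way:
1. both heel blocks lie flat in their right nests, let go, the lid still shut (horizontal distance between heel_round and pass_tray below 0.03 m and z of heel_round in the frame of pass_tray below 0.008 m and angle between each of heel_round, heel_strip's own z axis and vertical below 0.15 rad and horizontal distance between heel_strip and reject_pan below 0.03 m and z of heel_strip in the frame of reject_pan below 0.008 m and contact force between the fingers and heel_round below 0.1 N and contact force between the fingers and heel_strip below 0.1 N and linear speed of each of heel_round, heel_strip below 0.02 m/s and value of joint lid below 0.1 rad), for 0.2 s.
At the end, for the whole second after the job is handed in: Lid at rest 45 degrees open (within 6), carried by the fingers (over 0.7 N), not by a bystander; round-tagged block flat, tag up (tilt under 0.15 rad, within 30 mm of the centre, on the floor) and released in the wooden tray, the strip-tagged one likewise in the steel pan (horizontal distance between heel_round and pass_tray below 0.03 m and z of heel_round in the frame of pass_tray below 0.008 m and angle between each of heel_round, heel_strip's own z axis and vertical below 0.15 rad and horizontal distance between heel_strip and reject_pan below 0.03 m and z of heel_strip in the frame of reject_pan below 0.008 m and contact force between the fingers and heel_round below 0.1 N and contact force between the fingers and heel_strip below 0.1 N and linear speed of each of heel_round, heel_strip below 0.02 m/s and value of joint lid between 0.68 and 0.89 rad and velocity of joint lid between -0.05 and 0.05 rad/s and contact force between the fingers and lid above 0.7 N and contact force between each of spool, hammer, nail_tin, glue_can, brush and lid below 0.1 N); the arm keeps its last pose, push and grip.
It fails at once if a bystander is pushed over 30 mm from its place (distance of any of spool, hammer, nail_tin, glue_can, brush from where it was at the start of the episode above 0.03 m).
It also fails if it takes over 72 s, if anything falls off the work surface, if the arm or the gripper's body presses on something with over 40 N, if the wrist force passes 120 N, or if a joint passes its speed limit or range.

### The arm

A 6-joint arm with a two-finger parallel gripper is mounted at the origin on the work surface. World frame = base frame: x ahead of the robot, y to its left, z up, the work surface at z = 0. Lengths are in m, angles in rad, forces in N, time in s.
With the tool pointing down it reaches from about 0.325 to 0.9 m from the base axis. Payload 6.1 kg.
Tool frame: the origin (TCP) lies on the centre line of the jaws, within the pads' length; the fingertips stand 22 mm ahead of it and the grasp point (between the pads) lies 3 mm ahead of it (bot.tcp_to_tips is the z of the fingertips in the tool frame, in m); z points along the fingers, y is the line along which they close (so a half turn about z gives the same grasp; the last joint's range is limited). The gripper opens to 87 mm and grips with 3 to 60 N. Pads are 19 mm wide; open, the fingers measure 117 mm over their backs; the gripper's body (75 mm by 190 mm) begins 51 mm behind the grasp point.
Start: joints at [-0.126, 0.22, 1.526, -0, 1.395, -0.126], TCP at [0.625, -0, 0.245] pointing down, gripper open.
Joint ranges: [-2.98, 2.98], [-0.91, 2.08], [0.09, 2.57], [-1.24, 4.39], [0.2, 2.65], [-2.68, 2.68]. Speed limits (rad/s): [2.57, 2.57, 3.01, 3.14, 3.14, 3.14].

### API

Orientations are given as a rotation vector (axis times angle).
In Python, from cell import bot, viewer gives the robot as it stands.
- The arm moves only by the shell command python3 -m creep 'ROWS' [OPENING] [FORCE]. ROWS is JSON, a list of rows, each an object with "travel": the shift along the tool's x, y, z scaled (see below), a list of three; "twist": the turn, a rotation vector about the tool's x, y, z scaled (see below), a list of three. In form: [{"travel": [x, y, z], "twist": [ax, ay, az]}, ...]. A call has 1 to 8 rows; each row shifts and turns the commanded pose from where the row before left it, along the tool's axes as they then stand; what a row does not reach is not made up. The controller multiplies each number of a shift by 0.03 m and each number of a turn by 6 degrees. A row lasts 1/10 s, in which the tool goes at most 50 mm and 8.59 degrees, less where a joint would pass 70% of its speed; a pose out of reach is approached as far as the arm can. A call with a number of a shift or a turn outside -1 to 1 is refused whole. A call with a gripper value outside its range is refused whole. OPENING is the opening, from -1 (shut) to 1 (fully open), so that 0 is half open, set as the call begins (- or left out, the last holds). The fingers move at their own pace and stop on an object; FORCE is the grip in N (left out, the last holds). Time passes only in rows, so rows that do not move let the fingers close. It gives the time, the measured TCP pose, the force, the opening and the grip force at its end, in the units of the state.
- bot.get_obs(): the state, without advancing time (a new reading comes with each control period).
- viewer.snapshot(name): name is "scene" or "side" or "wrist"; returns a dict with "img" (480x640x3 uint8, blue, green, red), "fx", "fy", "cx", "cy" (pixels), "T" (4x4, takes a point from camera to world coordinates). Camera axes: x right, y up, looking along -z (the intrinsics and any distortion apply to the point x, -y, -z); pixel columns grow to the right and rows downward; lengths in m; the calibration is good to about 2 mm. The wrist camera is an equidistant fisheye: a pixel r from the principal point sees the ray r / f radians off the axis. A picture is of the moment at which its call begins. There is no depth.
- bot.hand_in(): hands the job in; it is judged then, once.
The state is a dict: "t": time; "q": joint angles; "joint_velocities": joint speeds; "joint_torque": joint torques, N m; "tool_pos": TCP position; "tool_rot": TCP orientation; "contact_force": force on the tool from outside, world axes, zero at the start; "torque": the same for the moment, N m; "width": finger opening in m; "grasp_force": force on a finger pad.
Only numpy, scipy, OpenCV 4.12 (cv2) and the standard library are available. Lean on these libraries where they do the work, as an engineer would, in place of code of your own. Each camera call takes 0.05 s, during which the arm holds its last target. There are 200 camera calls.

## Working session

There is one attempt and no reset: what is moved stays moved. The work goes in short steps, Python scripts to look and compute and a shell command to move; the robot and the scene stay as the last step left them, time stands still between calls to the robot, and variables do not carry over. Pictures are saved under pics/ and viewed, at most 10 in all, crops included, and the job is handed in when it is done.

```bash
ls; mkdir -p pics
python3 - <<'E'
from cell import bot, viewer
import cv2,numpy as np
for n in("scene","side","wrist"):
    s=viewer.snapshot(n); cv2.imwrite(f"pics/{n}0.png",s["img"]); print(n,s["fx"],s["fy"],s["cx"],s["cy"],np.round(s["T"],4).tolist(),[k for k in s])
o=bot.get_obs(); print(o)
E
```

```text
pics
scene 474.1908546157185 474.1908546157185 322.7437093352087 243.56895772811143 [[0.5238, -0.5513, 0.6494, 1.1981], [0.8518, 0.3298, -0.4071, -0.5021], [0.0102, 0.7664, 0.6423, 0.7247], [0.0, 0.0, 0.0, 1.0]] ['img', 'fx', 'fy', 'cx', 'cy', 'T']
side 582.3130054289923 582.3130054289923 309.17905375329093 240.84910645582949 [[0.9982, 0.0264, -0.0539, 0.4882], [-0.0598, 0.5171, -0.8538, -1.1165], [0.0053, 0.8555, 0.5178, 0.7015], [0.0, 0.0, 0.0, 1.0]] ['img', 'fx', 'fy', 'cx', 'cy', 'T']
wrist 371.64829954431775 371.64829954431775 318.63827654592154 241.7792129338371 [[1.0, 0.0005, 0.0015, 0.6235], [-0.0009, 0.9636, 0.2675, 0.0731], [-0.0013, -0.2675, 0.9636, 0.3831], [0.0, 0.0, 0.0, 1.0]] ['img', 'fx', 'fy', 'cx', 'cy', 'T']
{'t': 0.15, 'q': array([-1.26097598e-01,  2.21115001e-01,  1.52737914e+00,  1.88964363e-05,
        1.39468662e+00, -1.26089598e-01]), 'joint_velocities': array([-0.00022451, -0.00234866, -0.00291848,  0.00072587,  0.00153849,
        0.00075372]), 'joint_torque': array([ 5.44750201e-04, -4.95191681e+01, -3.87881935e+01,  6.99610985e-02,
        5.31197037e-02, -7.11234907e-05]), 'tool_pos': array([6.24541440e-01, 6.18191974e-05, 2.43628819e-01]), 'tool_rot': array([-2.22055812e+00, -2.22053297e+00,  1.50440229e-03]), 'contact_force': array([ 0.24295266, -0.46960806, -0.09894312]), 'torque': array([ 0.01104407, -0.02669725,  0.07670344]), 'grasp_force': 0.0, 'width': 0.08687674047921831}
```

View pics/scene0.png

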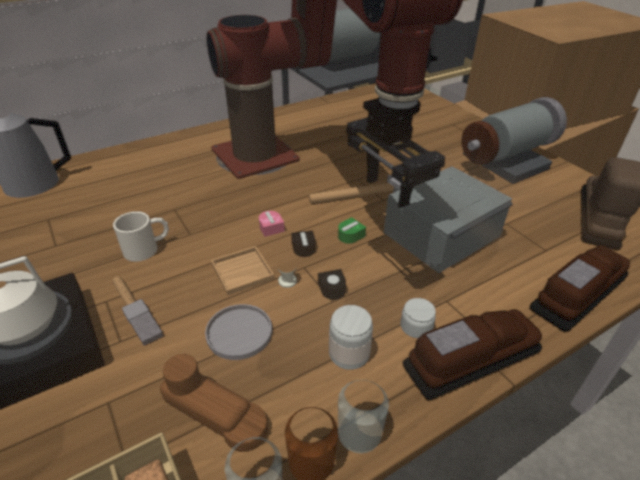

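View pics/side0.png

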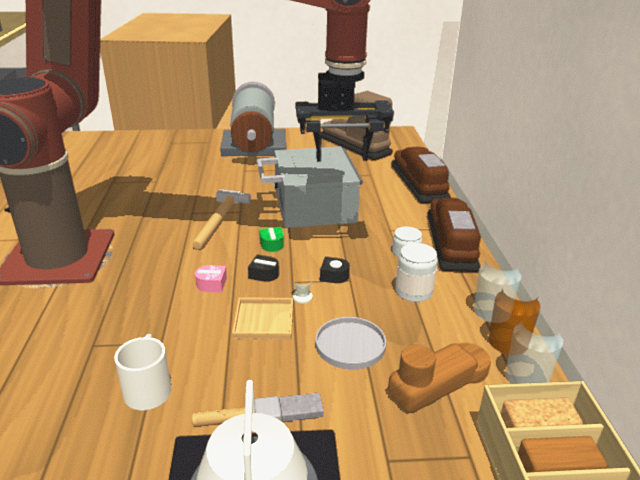

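View pics/wrist0.png

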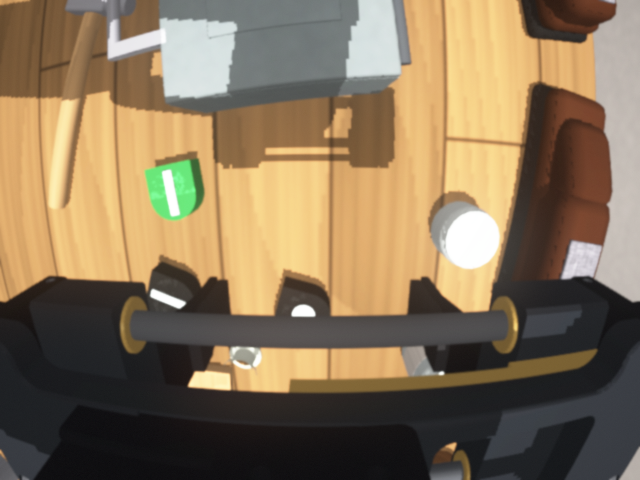

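The side view shows the strip heel at about (264,268), the round heel at (335,270), the tray at (264,318), the pan at (351,343), the spool at (303,292), and the box with its bar at about (267,170). The scene view shows the strip heel at (304,242), the round heel at (332,283), the tray at (243,268), the pan at (239,331) and the spool at (288,280). In the wrist view the heels are partly hidden by the gripper.

```bash
cat > h.py <<'E'
import numpy as np, cv2
from cell import bot, viewer
def ray(s,uv,fish=False):
    x=(uv[0]-s["cx"])/s["fx"]; y=(uv[1]-s["cy"])/s["fy"]
    if fish:
        r=np.hypot(x,y); k=np.sin(r)/max(r,1e-9); d=np.array([x*k,-y*k,-np.cos(r)])
    else: d=np.array([x,-y,-1.])
    T=np.array(s["T"]); return T[:3,3],T[:3,:3]@d
def plane(s,uv,z,fish=False):
    o,d=ray(s,uv,fish); return o+d*(z-o[2])/d[2]
def comp(mask,at):
    n,l,st,c=cv2.connectedComponentsWithStats(mask.astype(np.uint8))
    d=[np.hypot(*(c[i]-at)) if st[i,4]>15 else 1e9 for i in range(1,n)]
    i=1+int(np.argmin(d)); return c[i],st[i],l==i
def hsv(s): return cv2.cvtColor(s["img"],cv2.COLOR_BGR2HSV)
def rect(m): 
    c=max(cv2.findContours(m.astype(np.uint8),0,1)[0],key=cv2.contourArea); return c[:,0,:].astype(float)
E
python3 - <<'E'
from h import *
np.set_printoptions(precision=4,suppress=True)
P={"side":dict(strip=(264,263),rnd=(335,265),tray=(264,318),pan=(351,343),spool=(303,287)),
   "scene":dict(strip=(304,238),rnd=(333,280),tray=(243,268),pan=(239,331),spool=(288,277))}
for n in P:
    s=viewer.snapshot(n); H=hsv(s); g=s["img"].max(2)
    for k in("strip","rnd"):
        p=P[n][k]; w=np.zeros(g.shape,bool); w[p[1]-9:p[1]+10,p[0]-14:p[0]+15]=1
        print(n,k,"maxV",g[w].max())
        m=w&(g>0.6*g[w].max())&(H[...,1]<90)
        c,st,mm=comp(m,p); print("  px",c,st[4],plane(s,c,.032))
        if k=="strip":
            q=np.array([plane(s,u,.032)[:2] for u in np.argwhere(mm)[:,::-1]]); vx,vy,_,_=cv2.fitLine(q.astype(np.float32),2,0,.01,.01).ravel(); print("  dir",np.degrees(np.arctan2(vy,vx)))
    # pan: low saturation region
    p=P[n]["pan"]; m=(H[...,1]<60); w=np.zeros_like(m); w[p[1]-40:p[1]+40,p[0]-45:p[0]+45]=1
    c,st,mm=comp(m&w,p); e=rect(mm); q=np.array([plane(s,u,.015)[:2] for u in e]).astype(np.float32)
    (cx,cy),r=cv2.minEnclosingCircle(q); print(n,"pan",st,cx,cy,r)
    big=cv2.resize(s["img"][195:375,150:400] if n=="scene" else s["img"][225:375,180:400],None,fx=3.2 if n=="scene" else 3.6,fy=3.2 if n=="scene" else 3.6,interpolation=2)
    print(plane(s,P[n]["tray"],.015),plane(s,P[n]["spool"],.044))
    cv2.imwrite(f"pics/{n}_big.png",big)
E
```

```text
side strip maxV 255
  px [264.6786 261.8452] 84 [ 0.4597 -0.0926  0.032 ]
  dir -21.191307
side rnd maxV 255
  px [335.4103 263.5769] 78 [ 0.6071 -0.1068  0.032 ]
side pan [ 316  317   70   52 2949] 0.6120858192443848 -0.3307708203792572 0.06977898627519608
[ 0.4588 -0.2579  0.015 ] [ 0.5345 -0.2033  0.044 ]
scene strip maxV 181
  px [303.5797 238.2899] 69 [ 0.459  -0.0911  0.032 ]
  dir -20.793068
scene rnd maxV 190
  px [332.7701 278.908 ] 87 [ 0.6064 -0.1053  0.032 ]
scene pan [ 205  305   67   55 2879] 0.6167252063751221 -0.32593804597854614 0.06737235933542252
[ 0.4618 -0.2458  0.015 ] [ 0.5644 -0.1882  0.044 ]
```

View pics/side_big.png

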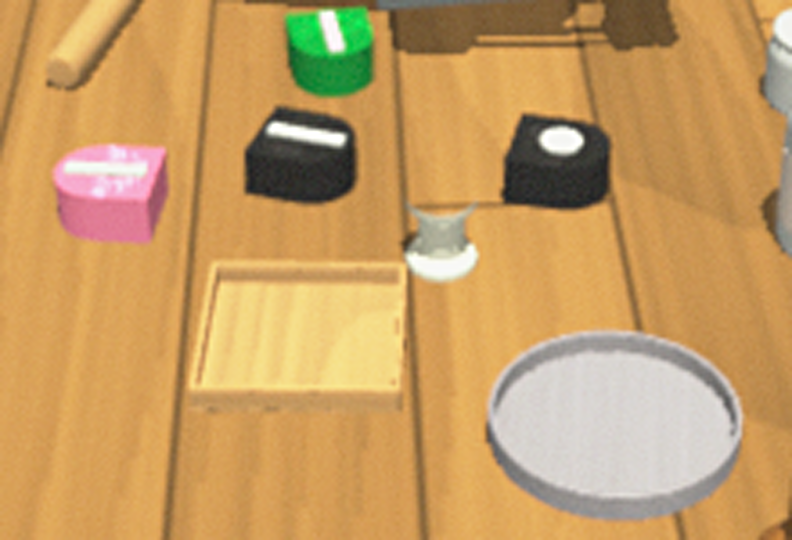

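The crop shows the D-shapes clearly: both heels have their flat edge to the left. The spool stands between them at about side px (302,297), the tray rim corners are at crop (213,263), (406,262), (403,392), (190,393), and the pan is at (614,420).

Run:
```python
from h import *
np.set_printoptions(precision=4,suppress=True)
s=viewer.snapshot("side"); C=lambda u,v:(180+u/3.6,225+v/3.6)
t=np.array([plane(s,C(*p),.015) for p in[(213,263),(406,262),(403,392),(190,393)]]);print("tray",t[:,:2].tolist(),t.mean(0))
for n,pp in dict(rnd=[(523,115),(507,160)],strip=[(276,108),(248,153)]).items():
    a,b=[plane(s,C(*p),.030)[:2] for p in pp]; d=b-a; print(n,a,b,np.linalg.norm(d),"heel y dir",np.degrees(np.arctan2(-d[1],-d[0])))
print("pan L/R",plane(s,C(488,415),.015),plane(s,C(741,420),.015),"front/back",plane(s,C(614,331),.015),plane(s,C(614,503),.015))
print("spool base",plane(s,(302.5,297),.0), "top",plane(s,(302.5,285),.044))
print("box bottom",plane(s,(285,222),0),plane(s,(357,222),0))
print("glue base",plane(s,(416,290),0),"tin",plane(s,(407,250),0))
print("hammer",plane(s,(199,243),0.01),plane(s,(240,197),.02))
print("bar ends?",plane(s,(260,165),.106),plane(s,(265,180),.106))
```

```text
tray [[0.4099007247845615, -0.19339628259410369], [0.5146654962306908, -0.19801533632332657], [0.5093025660443791, -0.30600206035342126], [0.40305891460794435, -0.301074569878817]] [ 0.4592 -0.2496  0.015 ]
rnd [ 0.5884 -0.0772] [ 0.5753 -0.1241] 0.04874609443015901 heel y dir 74.39178566542577
strip [ 0.4424 -0.062 ] [ 0.4272 -0.1092] 0.04967315859141546 heel y dir 72.14827939302165
pan L/R [ 0.5506 -0.3256  0.015 ] [ 0.6747 -0.336   0.015 ] front/back [ 0.6206 -0.2634  0.015 ] [ 0.6052 -0.3907  0.015 ]
spool base [ 0.5348 -0.1764  0.    ] top [ 0.5338 -0.1967  0.044 ]
box bottom [0.5072 0.1324 0.    ] [0.6841 0.1235 0.    ]
glue base [ 0.7678 -0.1648  0.    ] tin [ 0.7807 -0.0113  0.    ]
hammer [0.3093 0.027  0.01  ] [0.3941 0.2341 0.02  ]
bar ends? [0.4487 0.2392 0.106 ] [0.4617 0.1505 0.106 ]
```

```bash
python3 -m creep '[{"travel":[-0.51,-0.92,0],"twist":[0,0,0]},{"travel":[-0.51,-0.92,0],"twist":[0,0,0]},{"travel":[-0.51,-0.92,0],"twist":[0,0,0]},{"travel":[-0.51,-0.92,0],"twist":[0,0,0]},{"travel":[-0.51,-0.92,0],"twist":[0,0,0]},{"travel":[-0.51,-0.92,0],"twist":[0,0,0]}]' 1 25
python3 -m creep '[{"travel":[0,0,0.3],"twist":[0,0,-1]},{"travel":[0,0,0.3],"twist":[0,0,-1]},{"travel":[0,0,0.3],"twist":[0,0,-1]},{"travel":[0,0,0.3],"twist":[0,0,-1]},{"travel":[0,0,0.3],"twist":[0,0,-1]},{"travel":[0,0,0.3],"twist":[0,0,-1]},{"travel":[0,0,0.3],"twist":[0,0,-1]},{"travel":[0,0,0.3],"twist":[0,0,-1]}]'
python3 -m creep '[{"travel":[0,0,0],"twist":[0,0,-1]},{"travel":[0,0,0],"twist":[0,0,-1]},{"travel":[0,0,0],"twist":[0,0,-1]},{"travel":[0,0,0],"twist":[0,0,-0.6]},{"travel":[0,0,0],"twist":[0,0,0]},{"travel":[0,0,0],"twist":[0,0,0]}]'
cat >> h.py <<'E'
from scipy.spatial.transform import Rotation as Ro
def to(p):
    "units along tool axes to reach world point p"
    o=bot.get_obs(); R=Ro.from_rotvec(o["tool_rot"]).as_matrix()
    print("t",round(o["t"],2),"tcp",o["tool_pos"].round(4),"tool y deg",np.degrees(np.arctan2(R[1,1],R[0,1])).round(1),"z",R[:,2].round(3),"units",(R.T@(np.array(p)-o["tool_pos"])/.03).round(2),"w",round(o["width"],4),"F",o["contact_force"].round(1),o["grasp_force"])
E
python3 -c "
from h import *; to([.4594,-.0918,.037])"
```

```text
t: 0.9
tool_pos: [0.4582, -0.0922, 0.2445]
tool_rot: [2.221, 2.222, -0.0]
contact_force: [0.6, -0.2, -0.1]
width: 0.0871
grasp_force: 0.0
t: 1.7
tool_pos: [0.4594, -0.0918, 0.1722]
tool_rot: [1.119, 2.935, 0.0]
contact_force: [0.8, -0.5, 0.7]
width: 0.0873
grasp_force: 0.0
t: 2.3
tool_pos: [0.4594, -0.0918, 0.1726]
tool_rot: [0.559, 3.091, 0.0]
contact_force: [0.7, 0.3, -0.3]
width: 0.0869
grasp_force: 0.0
t 2.3 tcp [ 0.4594 -0.0918  0.1726] tool y deg 69.5 z [ 0. -0. -1.] units [ 0.   -0.    4.52] w 0.0869 F [ 0.7  0.3 -0.3] 0.0
```

Tracking is exact; I descend, grip, lift.

```bash
python3 -m creep '[{"travel":[0,0,0.9],"twist":[0,0,0]},{"travel":[0,0,0.9],"twist":[0,0,0]},{"travel":[0,0,0.9],"twist":[0,0,0]},{"travel":[0,0,0.9],"twist":[0,0,0]},{"travel":[0,0,0.6],"twist":[0,0,0]},{"travel":[0,0,0.32],"twist":[0,0,0]},{"travel":[0,0,0],"twist":[0,0,0]}]' 1
python3 -m creep '[{"travel":[0,0,0],"twist":[0,0,0]},{"travel":[0,0,0],"twist":[0,0,0]},{"travel":[0,0,0],"twist":[0,0,0]},{"travel":[0,0,0],"twist":[0,0,0]},{"travel":[0,0,0],"twist":[0,0,0]},{"travel":[0,0,0],"twist":[0,0,0]},{"travel":[0,0,0],"twist":[0,0,0]}]' -1 25
python3 -m creep '[{"travel":[0,0,-0.5],"twist":[0,0,0]},{"travel":[0,0,-0.8],"twist":[0,0,0]},{"travel":[0,0,-0.8],"twist":[0,0,0]},{"travel":[0,0,-0.8],"twist":[0,0,0]},{"travel":[0,0,0],"twist":[0,0,0]}]'
python3 -c "
from h import *; to([.613,-.3285,.124])"
```

```text
t: 3.0
tool_pos: [0.4584, -0.0914, 0.0358]
tool_rot: [-0.557, -3.089, -0.001]
contact_force: [-0.8, 0.1, -0.8]
width: 0.0868
grasp_force: 0.0
t: 3.7
tool_pos: [0.4596, -0.0918, 0.0373]
tool_rot: [0.556, 3.092, -0.0]
contact_force: [-0.1, 0.4, 3.5]
width: 0.0512
grasp_force: 25.0
t: 4.2
tool_pos: [0.4616, -0.0927, 0.1271]
tool_rot: [0.555, 3.086, -0.002]
contact_force: [0.4, -1.1, -0.5]
width: 0.0517
grasp_force: 25.0
t 4.2 tcp [ 0.4616 -0.0927  0.1271] tool y deg 69.6 z [ 0.006 -0.002 -1.   ] units [-7.47 -5.61  0.15] w 0.0517 F [ 0.4 -1.1 -0.5] 24.99980002641678
```

```bash
python3 -m creep '[{"travel":[-0.944,-0.701,0],"twist":[0,0,0]},{"travel":[-0.944,-0.701,0],"twist":[0,0,0]},{"travel":[-0.944,-0.701,0],"twist":[0,0,0]},{"travel":[-0.944,-0.701,0],"twist":[0,0,0]},{"travel":[-0.944,-0.701,0],"twist":[0,0,0]},{"travel":[-0.944,-0.701,0],"twist":[0,0,0]},{"travel":[-0.944,-0.701,0],"twist":[0,0,0]},{"travel":[-0.944,-0.701,0],"twist":[0,0,0]}]'
python3 -m creep '[{"travel":[0,0,0],"twist":[0,0,0]},{"travel":[0,0,0.8],"twist":[0,0,0]},{"travel":[0,0,0.8],"twist":[0,0,0]},{"travel":[0,0,0.6],"twist":[0,0,0]},{"travel":[0,0,0.4],"twist":[0,0,0]},{"travel":[0,0,0.15],"twist":[0,0,0]},{"travel":[0,0,0],"twist":[0,0,0]},{"travel":[0,0,0],"twist":[0,0,0]}]'
python3 -c "
from h import *; to([.613,-.3285,.041])"
```

```text
t: 5.0
tool_pos: [0.6129, -0.3292, 0.1214]
tool_rot: [-0.556, -3.09, -0.002]
contact_force: [0.8, -0.2, -1.4]
width: 0.0518
grasp_force: 25.0
t: 5.8
tool_pos: [0.6135, -0.3286, 0.042]
tool_rot: [0.556, 3.091, -0.001]
contact_force: [-0.1, -0.4, -0.9]
width: 0.0515
grasp_force: 25.0
t 5.8 tcp [ 0.6135 -0.3286  0.042 ] tool y deg 69.6 z [ 0.001 -0.001 -1.   ] units [ 0.02 -0.    0.03] w 0.0515 F [-0.1 -0.4 -0.9] 24.999308064579964
```

```bash
python3 -m creep '[{"travel":[0,0,0.06],"twist":[0,0,0]},{"travel":[0,0,0],"twist":[0,0,0]},{"travel":[0,0,0],"twist":[0,0,0]},{"travel":[0,0,0],"twist":[0,0,0]},{"travel":[0,0,0],"twist":[0,0,0]},{"travel":[0,0,0],"twist":[0,0,0]}]' 1
python3 -m creep '[{"travel":[0,0,-0.5],"twist":[0,0,0]},{"travel":[0,0,-0.9],"twist":[0,0,0]},{"travel":[0,0,-0.9],"twist":[0,0,0]},{"travel":[0,0,-0.9],"twist":[0,0,0]}]'
python3 -m creep '[{"travel":[0.347,0.86,0],"twist":[0,0,0]},{"travel":[0.347,0.86,0],"twist":[0,0,0]},{"travel":[0.347,0.86,0],"twist":[0,0,0]},{"travel":[0.347,0.86,0],"twist":[0,0,0]},{"travel":[0.347,0.86,0],"twist":[0,0,0]},{"travel":[0.347,0.86,0],"twist":[0,0,0]},{"travel":[0.347,0.86,0],"twist":[0,0,0]},{"travel":[0.347,0.86,0],"twist":[0,0,0]}]'
python3 -m creep '[{"travel":[0,0,0],"twist":[0,0,-0.7]},{"travel":[0,0,0],"twist":[0,0,0]},{"travel":[0,0,0],"twist":[0,0,0]}]'
python3 - <<'E'
from h import *
to([.6068,-.106,.037])
for n in("side","wrist"): cv2.imwrite(f"pics/{n}_b.png",viewer.snapshot(n)["img"])
a=cv2.imread("pics/side_b.png")[100:375,180:440]; b=cv2.imread("pics/wrist_b.png")
cv2.imwrite("pics/b.png",np.hstack([cv2.resize(a,(425,450)),cv2.resize(b,(375,281))[:, :].copy() if 0 else cv2.copyMakeBorder(cv2.resize(b,(375,281)),0,169,0,0,0)]))
E
```

```text
t: 6.4
tool_pos: [0.6131, -0.3285, 0.0397]
tool_rot: [0.556, 3.092, -0.0]
contact_force: [0.0, -0.4, 0.0]
width: 0.0856
grasp_force: 0.0
t: 6.8
tool_pos: [0.6133, -0.3286, 0.1379]
tool_rot: [0.556, 3.091, -0.001]
contact_force: [0.4, -0.0, -0.5]
width: 0.0867
grasp_force: 0.0
t: 7.6
tool_pos: [0.6073, -0.105, 0.1371]
tool_rot: [0.556, 3.09, -0.0]
contact_force: [-0.5, 0.2, -0.1]
width: 0.0871
grasp_force: 0.0
t: 7.9
tool_pos: [0.6074, -0.1063, 0.1366]
tool_rot: [0.445, 3.109, -0.001]
contact_force: [0.5, 0.3, -0.6]
width: 0.0869
grasp_force: 0.0
t 7.9 tcp [ 0.6074 -0.1063  0.1366] tool y deg 73.7 z [ 0.001 -0.001 -1.   ] units [0.02 0.   3.32] w 0.0869 F [ 0.5  0.3 -0.6] 0.0
```

View pics/b.png

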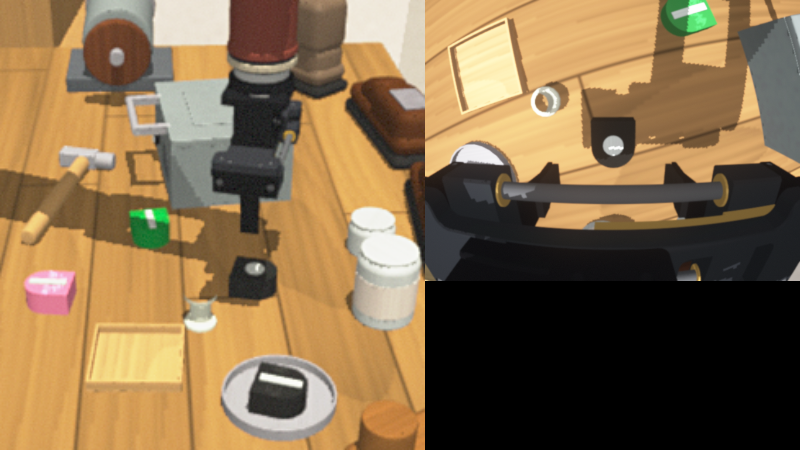

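The side crop shows the strip block flat and central in the pan, with the spool unmoved. In the wrist view the round block sits centred between the jaws.

```bash
python3 -m creep '[{"travel":[0,0,0.8],"twist":[0,0,0]},{"travel":[0,0,0.9],"twist":[0,0,0]},{"travel":[0,0,0.8],"twist":[0,0,0]},{"travel":[0,0,0.5],"twist":[0,0,0]},{"travel":[0,0,0.32],"twist":[0,0,0]},{"travel":[0,0,0],"twist":[0,0,0]},{"travel":[0,0,0],"twist":[0,0,0]}]' 1
python3 -m creep '[{"travel":[0,0,0],"twist":[0,0,0]},{"travel":[0,0,0],"twist":[0,0,0]},{"travel":[0,0,0],"twist":[0,0,0]},{"travel":[0,0,0],"twist":[0,0,0]},{"travel":[0,0,0],"twist":[0,0,0]},{"travel":[0,0,0],"twist":[0,0,0]},{"travel":[0,0,0],"twist":[0,0,0]}]' -1 25
python3 -m creep '[{"travel":[0,0,-0.5],"twist":[0,0,0]},{"travel":[0,0,-0.8],"twist":[0,0,0]},{"travel":[0,0,-0.8],"twist":[0,0,0]},{"travel":[0,0,-0.8],"twist":[0,0,0]},{"travel":[0,0,0],"twist":[0,0,0]}]'
python3 -m creep '[{"travel":[0.484,-0.851,0],"twist":[0,0,0]},{"travel":[0.484,-0.851,0],"twist":[0,0,0]},{"travel":[0.484,-0.851,0],"twist":[0,0,0]},{"travel":[0.484,-0.851,0],"twist":[0,0,0]},{"travel":[0.484,-0.851,0],"twist":[0,0,0]},{"travel":[0.484,-0.851,0],"twist":[0,0,0]},{"travel":[0.484,-0.851,0],"twist":[0,0,0]},{"travel":[0,0,0],"twist":[0,0,0]}]'
python3 -c "
from h import *; to([.459,-.249,.040])"
```

```text
t: 8.7
tool_pos: [0.6077, -0.1063, 0.0369]
tool_rot: [0.443, 3.109, -0.0]
contact_force: [0.6, 0.9, 0.9]
width: 0.0871
grasp_force: 0.0
t: 9.4
tool_pos: [0.6071, -0.1059, 0.0362]
tool_rot: [0.443, 3.11, 0.0]
contact_force: [-0.1, 0.5, 1.1]
width: 0.0523
grasp_force: 25.0
t: 9.9
tool_pos: [0.6098, -0.1069, 0.1281]
tool_rot: [0.441, 3.102, -0.002]
contact_force: [2.0, 0.2, -0.4]
width: 0.0519
grasp_force: 25.0
t: 10.7
tool_pos: [0.4569, -0.2508, 0.1219]
tool_rot: [-0.447, -3.107, 0.0]
contact_force: [0.6, 0.6, -1.0]
width: 0.0517
grasp_force: 25.0
t 10.7 tcp [ 0.4569 -0.2508  0.1219] tool y deg 73.6 z [-0.002  0.    -1.   ] units [-0.06  0.08  2.73] w 0.0517 F [ 0.6  0.6 -1. ] 24.999184906482697
```

```bash
python3 -m creep '[{"travel":[0,0,0.8],"twist":[0,0,0]},{"travel":[0,0,0.8],"twist":[0,0,0]},{"travel":[0,0,0.6],"twist":[0,0,0]},{"travel":[0,0,0.4],"twist":[0,0,0]},{"travel":[0,0,0.17],"twist":[0,0,0]},{"travel":[0,0,0],"twist":[0,0,0]},{"travel":[0,0,0],"twist":[0,0,0]}]'
python3 -m creep '[{"travel":[0,0,0],"twist":[0,0,0]},{"travel":[0,0,0],"twist":[0,0,0]},{"travel":[0,0,0],"twist":[0,0,0]},{"travel":[0,0,0],"twist":[0,0,0]},{"travel":[0,0,0],"twist":[0,0,0]},{"travel":[0,0,0],"twist":[0,0,0]}]' 1
python3 -m creep '[{"travel":[0,0,-0.5],"twist":[0,0,0]},{"travel":[0,0,-0.9],"twist":[0,0,0]},{"travel":[0,0,-0.9],"twist":[0,0,0]},{"travel":[0,0,-0.9],"twist":[0,0,0]},{"travel":[0,0,-0.9],"twist":[0,0,0]},{"travel":[0,0,-0.9],"twist":[0,0,0]},{"travel":[0,0,-0.9],"twist":[0,0,0]},{"travel":[0,0,-0.9],"twist":[0,0,0]}]'
python3 -m creep '[{"travel":[0,0,0],"twist":[0,0,1]},{"travel":[0,0,0],"twist":[0,0,1]},{"travel":[0,0,0],"twist":[0,0,1]},{"travel":[0,0,0],"twist":[0,0,1]},{"travel":[0,0,0],"twist":[0,0,1]},{"travel":[0,0,0],"twist":[0,0,1]},{"travel":[0,0,0],"twist":[0,0,1]},{"travel":[0,0,0],"twist":[0,0,1]}]'
python3 -m creep '[{"travel":[0,0,0],"twist":[0,0,1]},{"travel":[0,0,0],"twist":[0,0,1]},{"travel":[0,0,0],"twist":[0,0,1]},{"travel":[0,0,0],"twist":[0,0,1]},{"travel":[0,0,0],"twist":[0,0,0.3]}]'
python3 -m creep '[{"travel":[1,0,0],"twist":[0,0,0]},{"travel":[1,0,0],"twist":[0,0,0]},{"travel":[1,0,0],"twist":[0,0,0]},{"travel":[1,0,0],"twist":[0,0,0]},{"travel":[1,0,0],"twist":[0,0,0]},{"travel":[1,0,0],"twist":[0,0,0]},{"travel":[1,0,0],"twist":[0,0,0]},{"travel":[1,0,0],"twist":[0,0,0]}]'
python3 -m creep '[{"travel":[0.5,0,0],"twist":[0,0,0]},{"travel":[0,0,0],"twist":[0,0,0]},{"travel":[0,0,0],"twist":[0,0,0]}]'
python3 - <<'E'
from h import *
to([.455,.19,.106])
for n in("side","wrist"): cv2.imwrite(f"pics/{n}_c.png",viewer.snapshot(n)["img"])
a=cv2.imread("pics/side_c.png")[225:375,180:400]; b=cv2.imread("pics/wrist_c.png")
cv2.imwrite("pics/c.png",np.vstack([cv2.copyMakeBorder(cv2.resize(a,(176,120)),0,0,0,464,0),b]))
E
```

```text
t: 11.4
tool_pos: [0.4601, -0.2494, 0.0403]
tool_rot: [0.442, 3.109, -0.001]
contact_force: [0.5, -0.8, -1.4]
width: 0.0517
grasp_force: 25.0
t: 12.0
tool_pos: [0.4595, -0.2493, 0.04]
tool_rot: [0.443, 3.11, -0.0]
contact_force: [0.6, -0.1, 0.1]
width: 0.0852
grasp_force: 0.0
t: 12.8
tool_pos: [0.4594, -0.2492, 0.2464]
tool_rot: [0.443, 3.109, -0.001]
contact_force: [0.2, 0.6, 1.0]
width: 0.0868
grasp_force: 0.0
t: 13.6
tool_pos: [0.4595, -0.2492, 0.2452]
tool_rot: [1.675, 2.657, -0.0]
contact_force: [0.3, -0.2, 0.0]
width: 0.0873
grasp_force: 0.0
t: 14.1
tool_pos: [0.4595, -0.2492, 0.2452]
tool_rot: [2.225, 2.217, 0.0]
contact_force: [-0.2, 0.3, -0.8]
width: 0.0872
grasp_force: 0.0
t: 14.9
tool_pos: [0.4594, -0.008, 0.2452]
tool_rot: [2.221, 2.221, 0.001]
contact_force: [0.2, -0.2, 0.2]
width: 0.087
grasp_force: 0.0
t: 15.2
tool_pos: [0.4596, 0.0056, 0.2447]
tool_rot: [2.22, 2.222, 0.0]
contact_force: [0.2, 0.2, -0.4]
width: 0.0866
grasp_force: 0.0
t 15.2 tcp [0.4596 0.0056 0.2447] tool y deg 0.1 z [ 0.001 -0.001 -1.   ] units [ 6.15 -0.15  4.62] w 0.0866 F [ 0.2  0.2 -0.4] 0.0
```

View pics/c.png

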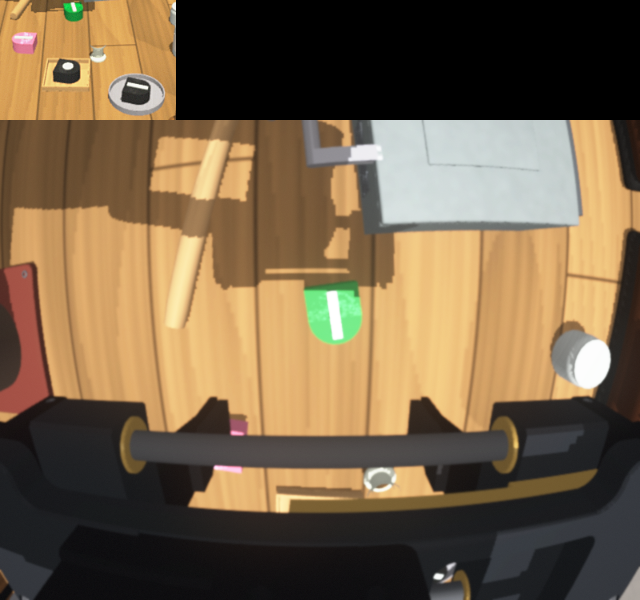

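Both blocks lie in their nests, tags up. In the wrist frame only the near end of the bar is visible, at about (310,40). I'll move 120 mm toward the box to see the whole bar.

```bash
python3 -m creep '[{"travel":[0.8,0,0],"twist":[0,0,0]},{"travel":[0.8,0,0],"twist":[0,0,0]},{"travel":[0.8,0,0],"twist":[0,0,0]},{"travel":[0.8,0,0],"twist":[0,0,0]},{"travel":[0.8,0,0],"twist":[0,0,0]},{"travel":[0,0,0],"twist":[0,0,0]},{"travel":[0,0,0],"twist":[0,0,0]}]'
python3 - <<'E'
from h import *
s=viewer.snapshot("wrist"); cv2.imwrite("pics/wrist_d.png",s["img"]); np.save("d.npy",s["T"]); to([.455,.19,.106])
E
```

```text
t: 16.0
tool_pos: [0.4596, 0.125, 0.2439]
tool_rot: [2.221, 2.221, -0.001]
contact_force: [0.2, -0.8, 0.4]
width: 0.0873
grasp_force: 0.0
t 16.05 tcp [0.4597 0.1247 0.2439] tool y deg -0.0 z [-0.    -0.001 -1.   ] units [ 2.18 -0.16  4.59] w 0.0869 F [0.1 0.5 0.2] 0.0
```

View pics/wrist_d.png

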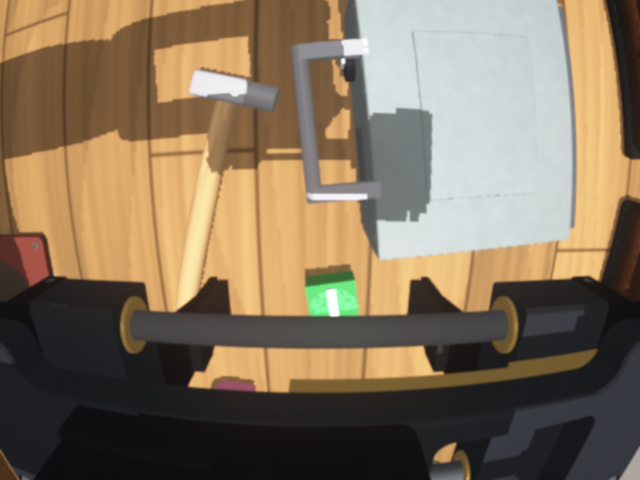

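The bar runs from about (299,47) to (313,196), with the box lid on its right and the hammer head at (235,90), which is low.

Run:
```python
from h import *
s=viewer.snapshot("wrist"); H=hsv(s)
np.set_printoptions(precision=4,suppress=True)
# refine bar centre columns by row: grey (low sat) run near x~300-318
r=[]
for v in range(65,180,5):
    x0=299+(v-47)*14/149; xs=[u for u in range(int(x0)-14,int(x0)+15) if H[v,u,1]<70]
    if xs: r.append((np.mean(xs),v,len(xs)))
w=np.array([plane(s,(a,b),.106,True)[:2] for a,b,_ in r]); print([c for *_,c in r])
vx,vy,x,y=cv2.fitLine(w.astype(np.float32),cv2.DIST_HUBER,0,.01,.01).ravel()
print("line",x,y,"dir",np.degrees(np.arctan2(vy,vx)))
A=plane(s,(297,44),.106,True);B=plane(s,(314,200),.106,True);print(A,B,np.linalg.norm(A-B),(A+B)/2)
print("near box edge top",plane(s,(380,258),.112,True),plane(s,(570,238),.112,True))
```

```text
[17, 17, 17, 17, 17, 17, 17, 17, 16, 17, 16, 17, 16, 17, 16, 17, 16, 16, 16, 15, 15, 15, 15]
line 0.44910046 0.2158781 dir -84.40438
[0.4427 0.272  0.106 ] [0.455  0.1533 0.106 ] 0.11931201933353683 [0.4489 0.2127 0.106 ]
near box edge top [0.506  0.1092 0.112 ] [0.6839 0.1254 0.112 ]
```

```bash
python3 -m creep '[{"travel":[0,0,0],"twist":[0,0,-0.92]},{"travel":[0.74,-0.02,0],"twist":[0,0,0]},{"travel":[0.74,-0.02,0],"twist":[0,0,0]},{"travel":[0.74,-0.02,0],"twist":[0,0,0]},{"travel":[0.74,-0.02,0],"twist":[0,0,0]},{"travel":[0,0,0],"twist":[0,0,0]},{"travel":[0,0,0],"twist":[0,0,0]},{"travel":[0,0,0],"twist":[0,0,0]}]' 0 20
python3 -c "
from h import *; to([.449,.2127,.109])
s=viewer.snapshot('side'); cv2.imwrite('pics/side_e.png',cv2.resize(s['img'][60:240,200:400],None,fx=3,fy=3))"
```

```text
t: 16.9
tool_pos: [0.4489, 0.2127, 0.2439]
tool_rot: [2.113, 2.324, -0.001]
contact_force: [0.6, -0.6, 0.9]
width: 0.0442
grasp_force: 0.0
t 16.9 tcp [0.4489 0.2127 0.2439] tool y deg 5.5 z [-0.    -0.001 -1.   ] units [0.   0.01 4.5 ] w 0.0442 F [ 0.6 -0.6  0.9] 0.0
```

View pics/side_e.png

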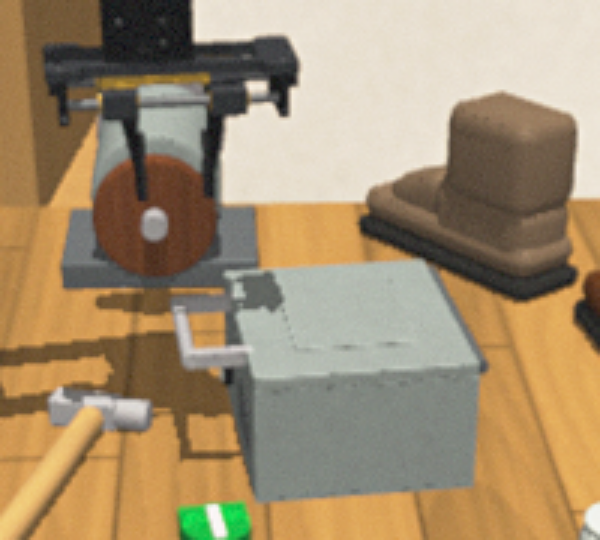

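The side view shows the half-open fingers straddling the bar (crop about (180,330)) from above, clear of the lid. I'll descend and grip.

```bash
python3 -m creep '[{"travel":[0,0,0.8],"twist":[0,0,0]},{"travel":[0,0,0.9],"twist":[0,0,0]},{"travel":[0,0,0.9],"twist":[0,0,0]},{"travel":[0,0,0.8],"twist":[0,0,0]},{"travel":[0,0,0.6],"twist":[0,0,0]},{"travel":[0,0,0.5],"twist":[0,0,0]},{"travel":[0,0,0],"twist":[0,0,0]},{"travel":[0,0,0],"twist":[0,0,0]}]' 0
python3 -m creep '[{"travel":[0,0,0],"twist":[0,0,0]},{"travel":[0,0,0],"twist":[0,0,0]},{"travel":[0,0,0],"twist":[0,0,0]},{"travel":[0,0,0],"twist":[0,0,0]},{"travel":[0,0,0],"twist":[0,0,0]},{"travel":[0,0,0],"twist":[0,0,0]},{"travel":[0,0,0],"twist":[0,0,0]},{"travel":[0,0,0],"twist":[0,0,0]}]' -1 20
```

```text
t: 17.75
tool_pos: [0.4488, 0.2133, 0.1092]
tool_rot: [-2.113, -2.325, 0.001]
contact_force: [-0.2, -0.2, 0.3]
width: 0.0435
grasp_force: 0.0
t: 18.55
tool_pos: [0.4502, 0.2141, 0.1097]
tool_rot: [2.11, 2.324, 0.005]
contact_force: [4.6, 0.5, -1.9]
width: 0.0115
grasp_force: 20.0
```

```bash
python3 -m creep '[{"travel":[0,0.009,-0.368],"twist":[0,0,0]},{"travel":[0,0.027,-0.367],"twist":[0,0,0]},{"travel":[0,0.045,-0.365],"twist":[0,0,0]},{"travel":[0,0.063,-0.363],"twist":[0,0,0]},{"travel":[0,0.081,-0.359],"twist":[0,0,0]},{"travel":[0,0.098,-0.355],"twist":[0,0,0]},{"travel":[0,0.115,-0.349],"twist":[0,0,0]},{"travel":[0,0.132,-0.343],"twist":[0,0,0]}]'
```

```text
t: 19.35
tool_pos: [0.4674, 0.2158, 0.1953]
tool_rot: [2.11, 2.324, 0.005]
contact_force: [13.2, 2.9, -7.9]
width: 0.0112
grasp_force: 20.0
```

Some radial pull shows (about 13 N), so I'll bend the rest of the arc about 3 mm toward the hinge.

```bash
python3 -m creep '[{"travel":[0,0.18,-0.336],"twist":[0,0,0]},{"travel":[0,0.195,-0.329],"twist":[0,0,0]},{"travel":[0,0.21,-0.32],"twist":[0,0,0]},{"travel":[0,0.215,-0.311],"twist":[0,0,0]},{"travel":[0,0.225,-0.301],"twist":[0,0,0]},{"travel":[0,0.226,-0.29],"twist":[0,0,0]},{"travel":[0,0.24,-0.279],"twist":[0,0,0]},{"travel":[0,0.254,-0.267],"twist":[0,0,0]}]'
python3 -m creep '[{"travel":[0,0,0],"twist":[0,0,0]},{"travel":[0,0,0],"twist":[0,0,0]},{"travel":[0,0,0],"twist":[0,0,0]},{"travel":[0,0,0],"twist":[0,0,0]},{"travel":[0,0,0],"twist":[0,0,0]}]'
python3 - <<'E'
from h import *
to([0.5146,.219,.268])
s=viewer.snapshot('side'); a=cv2.resize(s['img'][60:240,200:400],None,fx=2,fy=2); b=cv2.resize(s['img'][225:375,180:400],(400,273)); cv2.imwrite('pics/f.png',np.hstack([a,cv2.copyMakeBorder(b,0,87,0,0,0)]))
E
```

```text
t: 20.15
tool_pos: [0.5154, 0.2206, 0.2689]
tool_rot: [-2.108, -2.324, 0.008]
contact_force: [-11.4, -0.9, 6.5]
width: 0.011
grasp_force: 20.0
t: 20.65
tool_pos: [0.5154, 0.2206, 0.2691]
tool_rot: [-2.109, -2.324, 0.007]
contact_force: [-12.1, -1.1, 7.0]
width: 0.0112
grasp_force: 20.0
t 20.65 tcp [0.5154 0.2206 0.2691] tool y deg 5.6 z [-0.005 -0.001 -1.   ] units [-0.05 -0.03  0.04] w 0.0112 F [-12.1  -1.1   7. ] 19.999637603759766
```

View pics/f.png

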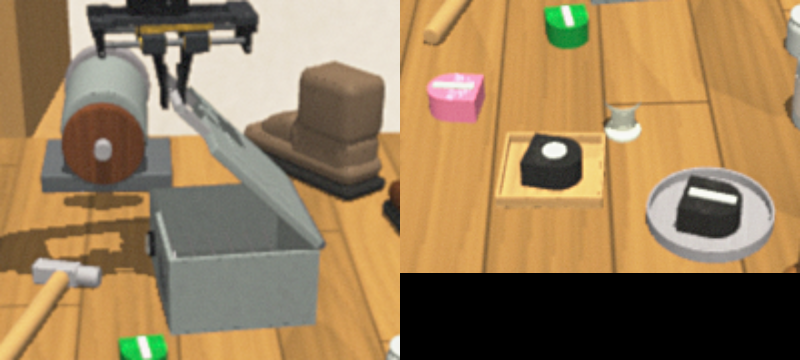

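The side view shows the lid open near 45 degrees with the bar between the fingers, and both blocks flat in their nests. I'll ease off the 2 mm of over-correction.

```bash
python3 -m creep '[{"travel":[0,-0.04,-0.03],"twist":[0,0,0]},{"travel":[0,-0.03,-0.02],"twist":[0,0,0]},{"travel":[0,0,0],"twist":[0,0,0]},{"travel":[0,0,0],"twist":[0,0,0]},{"travel":[0,0,0],"twist":[0,0,0]},{"travel":[0,0,0],"twist":[0,0,0]},{"travel":[0,0,0],"twist":[0,0,0]},{"travel":[0,0,0],"twist":[0,0,0]}]'
python3 - <<'E'
from h import *
s=viewer.snapshot('side')
# lid side edge in side view: hinge corner (crop 322,243)->(361,181.5); lid front near corner (crop ~212,140)
print(np.degrees(np.arcsin((bot.get_obs()["tool_pos"][2]-.109)/.225)))
E
```

```text
t: 21.5
tool_pos: [0.5156, 0.2205, 0.2695]
tool_rot: [-2.112, -2.326, -0.0]
contact_force: [-1.7, 2.5, -2.5]
width: 0.0113
grasp_force: 20.0
45.506368156939054
```

```bash
python3 -c "
from cell import bot; print(bot.hand_in())"
```

```text
the job is handed in; nothing more can be done
None
```

I placed the round-tagged heel in the wooden tray and the strip-tagged heel in the steel pan, both flat, tag up and let go. The lid is held steady at about 45.5 degrees by the bar, worked out from the tool's height. I handed the job in at about 21.6 s; no verdict came back.

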